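# Work the long screwdriver out of the short drawer

### The job

Fetch the screwdriver out of the low drawer unit: pull the drawer all the way out to its stop, then shoot the lock-out bolt on the unit's side fully home into the drawer so that it cannot roll back, and then bring the screwdriver out. It is longer than the drawer's opening and its blade lies under the unit's top, so raise the handle end and draw it out at a slant through the opening, keeping the blade from pressing up against the unit's painted top (a light brush does no harm). Finish with the screwdriver still held in the gripper, at rest, both its ends at least 5 cm above the top of the unit, the drawer still bolted fully open and the other things on the table left where they stand.

Things in the scene. Friction and masses are not known exactly. Their poses are not given: they have to be found in the camera images.
- drawer_unit: low grey steel one-drawer unit, fixed to the table, 142 wide (x, to 71 either side), 290 deep (carcass from y = 0 to -290), 80 high. Origin: on the table under the middle of its mouth (front edge of the carcass). Its +y is the way the drawer opens, roughly to the robot's left; +x points across it, away from the robot; z up. A bracket on its -x side (x = -75 to -167, y = 11 to 59) carries the bolt
- unit_top: the painted top sheet of the unit, 142x290x6, fixed to it; origin at the centre of its underside, 74 above the table, 145 behind the mouth. The blade lies under it; do not press against it
- drawer (a joint): how far the drawer is out, m: 0 shut, 0.14 at its stop. Runs along +y of drawer_unit with about 1 N, stays where left, starts partly open. In drawer_unit's frame (mm): inside 110 wide (x -55 to 55), 266 long, floor at z = 22, side walls 4 thick up to z = 60; front panel 12 thick, 142 wide, z = 10 to 70, its inner face at y = joint value
- mouth_lip (a point): middle of the carcass's front edge under its top, at (0, 0, 74) of drawer_unit. The top is a 6 mm sheet: underside 74, top 80 above the table. With the drawer fully out the opening runs from this edge 140 to the drawer's front panel and is 110 wide. Axes as drawer_unit
- drawer_handle (a point): middle of the drawer's bar handle: a level steel bar along x, 80 long and about 10 thick, 35 in front of the front panel's face, 45 above the table; can be pinched or hooked from above (30 free behind the bar). Axes as drawer_unit.
- lock_bolt (a joint): how far the lock-out bolt is shot, m: 0 drawn back, 0.025 fully home. Slides along +x of drawer_unit (away from the robot, to the drawer) with about 1.5 N and stays where left. Its 10 mm rod, 45 above the table, enters a 16 mm keeper hole in the drawer's near side, which faces it only when the drawer is fully out (within about 2 mm); otherwise the rod runs against the drawer's side
- bolt_knob (a point): point on the bolt's upright knob, 78 above the table: a steel post 13 thick (15 at its head) standing from z = 47 up to z = 90; grip it near the top from above. Guide straps on either side of it along x reach up to z = 55. When home it stands 35 (centre) from the drawer's side. Axes as drawer_unit
- keeper_hole (a point): centre of the keeper hole's mouth on the drawer's near side, 45 above the table; moves with the drawer. Axes as drawer_unit.
- screwdriver: cross-head screwdriver, 191 long, 0.06 to 0.13 kg, lying lengthwise in the drawer, handle towards the drawer front, blade partly under the unit's top. Origin: under the tool near where handle meets blade; its +y runs to the handle; its centre line is at its z = 13.5. Handle round, 27 thick, y = 4 to 96; blade a 6 mm shaft, y = 4 to -95. Centre of mass about y = 45
- driver_handle (a point): middle of the screwdriver's handle on its centre line (46 from the handle's end, 145 from the tip): the place to grip
- driver_tip (a point): tip of the screwdriver's blade, on its centre line
- driver_end (a point): end of the screwdriver's handle, on its centre line
- masking_tape: roll of masking tape, 104 across, 25 high, lying on top of the drawer unit at its back; leave alone
- duct_tape: roll of grey tape, 103 across, 48 high, on the table at the left; leave alone
- spring_clamp: spring clamp, 65x112x17, lying at the front edge of the table, left of the unit; leave alone
- glue_jar: jar of glue, 56 across, 70 high, at the front right; leave alone
- game_box: boxed game, 150x62x60, at the left; leave alone

How it is judged:
By the outcome, as a careful person would: the job done as asked, in the order asked, and still so for the second after the job is handed in, while the arm keeps its last pose, push and grip.
It also fails if it takes over 54 s, if anything falls off the work surface, if the arm or the gripper's body presses on something with over 40 N, if the wrist force passes 120 N, or if a joint passes its speed limit or range.

### The arm

A 6-joint arm with a two-finger parallel gripper is mounted at the origin on a cart in front of the work surface, level with it; the furniture and walls round the work are solid. World frame = base frame: x ahead of the robot, y to its left, z up, the work surface at z = 0. Lengths are in m, angles in rad, forces in N, time in s.
With the tool pointing down it reaches from about 0.325 to 1 m from the base axis. Payload 5.1 kg.
Tool frame: the origin (TCP) lies at the very end of the fingers, on their centre line; the grasp point (between the pads) lies 19 mm behind it; z points along the fingers, y is the line along which they close (so a half turn about z gives the same grasp; the last joint's range is limited). The gripper opens to 85 mm and grips with 20 to 120 N. Pads are 22 mm wide; open, the fingers measure 114 mm over their backs; the gripper's body (76 mm by 85 mm) begins 54 mm behind the grasp point. The pads swing forward as they close: fully open they stand 13 mm farther back than shut.
Start: joints at [1.119, 0.124, 1.65, -0, 1.367, -0.083], TCP at [0.234, 0.606, 0.231] pointing down, gripper open.
Joint ranges: [-2.61, 2.61], [-1.02, 2.33], [0.03, 2.71], [-1.35, 4.49], [0.32, 2.68], [-2.91, 2.91]. Speed limits (rad/s): [2.57, 2.57, 3.14, 3.14, 3.14, 3.14].

### API

Orientations are given as a unit quaternion [x, y, z, w].
In Python, from workcell import move_pose, move_linear, goto_joints, grip, wait, inverse_kinematics, get_state, camera, IKError, finish_job gives the robot as it stands. Calls block until the motion is done:
- move_pose(position, orientation): joint-space move of the TCP to a pose.
- move_linear(position, rotation=None, v=0.15): straight line of the TCP; rotation=None keeps the orientation; v is the mean speed in m/s.
- goto_joints(angles): joint-space move.
- grip(opening, grasp_force=None): finger opening in m; grasp_force is the grip in N (None keeps the last); returns when the fingers have stopped.
- wait(seconds).
- inverse_kinematics(position, orientation): joint angles nearest the present ones, or None.
- get_state(): the state.
- camera(name): name is "scene" or "top" or "wrist"; returns a dict with "color" (384x512x3 uint8, red, green, blue), "fx", "fy", "cx", "cy" (pixels), "T" (4x4, takes a point from camera to world coordinates); the wrist camera has in their place "T_tool_cam" (4x4, takes a point from camera to tool coordinates, whose origin is the TCP and whose axes are the flange's). Camera axes: x right, y down, z forward; pixel columns grow to the right and rows downward; lengths in m; the calibration is good to about 2 mm. A picture is of the moment at which its call begins: read the wrist's pose just before it. There is no depth.
A pose or a line that the arm cannot do raises IKError and nothing moves.
- finish_job(): hands the job in; it is judged then, once.
The state is a dict: "clock": time; "joint_positions": joint angles; "joint_velocities": joint speeds; "tau": joint torques, N m; "tcp_pos": TCP position; "tool_rot": TCP orientation; "force": force on the tool from outside, world axes, zero at the start; "ft_torque": the same for the moment, N m; "finger_gap": finger opening in m; "grasp_force": force on a finger pad.
Only numpy, scipy, OpenCV 4.12 (cv2) and the standard library are available. Lean on these libraries where they do the work, as an engineer would, in place of code of your own. Each camera call takes 0.05 s, during which the arm holds its last target. There are 200 camera calls.

## Working session

There is one attempt and no reset: what is moved stays moved. The work goes in short steps, each a Python script; the robot and the scene stay as the last script left them, time stands still between calls to the robot, and variables do not carry over. Pictures are saved under pics/ and viewed, at most 10 in all, crops included, and the job is handed in when it is done.

```bash
mkdir -p pics; ls
python3 - <<'E'
from workcell import *
import cv2
for n in("scene","top"):
    c=camera(n); cv2.imwrite(f"pics/{n}0.png",c["color"][:,:,::-1]); print(n,c["fx"],c["fy"],c["cx"],c["cy"],c["T"])
s=get_state();print(s["clock"],s["tool_rot"],s["finger_gap"]); print(camera("wrist")["T_tool_cam"])
E
```

```text
pics
scene 450.7489054658759 450.7489054658759 258.8201411725964 195.6795165148271 [[ 0.32977646 -0.75152239  0.57136817 -0.29502858]
 [-0.94401206 -0.25646867  0.20752121 -0.27567438]
 [-0.00941881 -0.60781405 -0.79402353  1.25965834]
 [ 0.          0.          0.          1.        ]]
top 428.0321758727608 428.0321758727608 253.60259041166984 187.57711491993473 [[-0.00657032 -0.99671175  0.08076212  0.47027468]
 [-0.99989834  0.0055263  -0.01314386  0.02685617]
 [ 0.01265432 -0.08084027 -0.99664674  1.31165977]
 [ 0.          0.          0.          1.        ]]
0.1 [ 1.83368157e-01  9.83043856e-01 -9.09836390e-04 -2.59766894e-04] 0.0856316654277376
[[ 4.42845781e-04 -9.56083645e-01 -2.93093617e-01  7.50184481e-02]
 [ 9.99999594e-01  6.53593238e-04 -6.21112823e-04 -7.04784607e-04]
 [ 7.85399817e-04 -2.93093222e-01  9.56083546e-01 -1.42961766e-01]
 [ 0.00000000e+00  0.00000000e+00  0.00000000e+00  1.00000000e+00]]
```

View pics/top0.png

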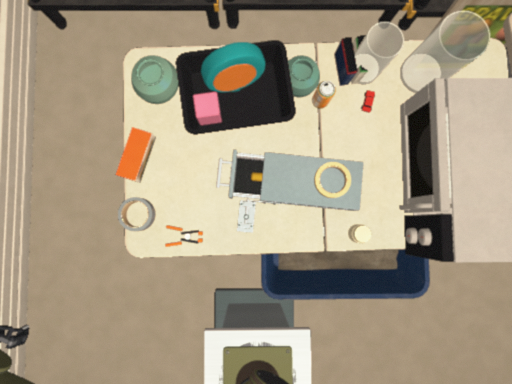

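View pics/scene0.png

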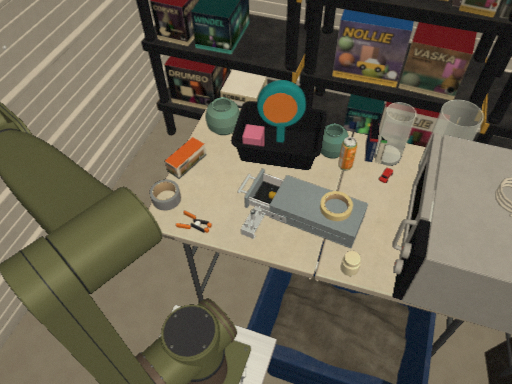

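The top view shows the unit with its top spanning about (262,153)–(362,208), the handle bar at about (221,173), the bolt bracket at about (246,215) and the screwdriver handle (orange) at about (257,177). I'll mask the unit top to get its frame.

```bash
cat > h.py <<'E'
from workcell import *
import numpy as np, cv2
from scipy.spatial.transform import Rotation as R
def ray(c,uv,z,T=None):
    T=c["T"] if T is None else T
    d=T[:3,:3]@np.array([(uv[0]-c["cx"])/c["fx"],(uv[1]-c["cy"])/c["fy"],1]); o=T[:3,3]
    return o+d*(z-o[2])/d[2]
def tcpT(s):
    T=np.eye(4); T[:3,:3]=R.from_quat(s["tool_rot"]).as_matrix(); T[:3,3]=s["tcp_pos"]; return T
def proj(c,p,T=None):
    T=c["T"] if T is None else T
    q=T[:3,:3].T@(np.asarray(p)-T[:3,3]); return np.array([c["fx"]*q[0]/q[2]+c["cx"],c["fy"]*q[1]/q[2]+c["cy"]])
E
python3 - <<'E'
from h import *
c=camera("top"); im=c["color"].astype(int)
print(im[190,290],im[165,280],im[200,350],im[178,250])
ref=im[190,290]
m=(np.abs(im-ref).max(2)<22).astype(np.uint8)
m[:, :200]=0; m[:140]=0; m[220:]=0; m[:,375:]=0
n,l,st,_=cv2.connectedComponentsWithStats(m); k=l[190,290]; m=(l==k).astype(np.uint8)
cn=max(cv2.findContours(m,0,2)[0],key=cv2.contourArea)
box=cv2.boxPoints(cv2.minAreaRect(cn)); print(box)
P=[ray(c,b,.08) for b in box]; print(np.round(P,4))
print([np.linalg.norm(P[i]-P[i-1]) for i in range(4)])
hs=cv2.cvtColor(c["color"],cv2.COLOR_RGB2HSV)
o=((hs[...,0]>8)&(hs[...,0]<28)&(hs[...,1]>170)).astype(np.uint8); o[:165]=0;o[190:]=0;o[:,:235]=0;o[:,270:]=0
ys,xs=np.nonzero(o); print(xs.min(),xs.max(),ys.min(),ys.max(),len(xs))
v=cv2.resize(c["color"][135:245,200:380],None,fx=4.4,fy=4.4,interpolation=cv2.INTER_CUBIC).copy()
for b in box: cv2.circle(v,tuple(int(t) for t in (b-[200,135])*4.4),3,(255,0,0),-1)
cv2.imwrite("pics/top1.png",v[:,:,::-1])
E
```

```text
[170 183 175] [168 179 172] [172 183 175] [77 64 44]
[[259.39587 202.55168]
 [263.48175 151.47853]
 [362.88556 159.43083]
 [358.79968 210.50398]]
[[ 0.5267 -0.0058  0.08  ]
 [ 0.6752 -0.0188  0.08  ]
 [ 0.6505 -0.3082  0.08  ]
 [ 0.5021 -0.2923  0.08  ]]
[np.float64(0.28759547050402795), np.float64(0.1490773013645749), np.float64(0.29043858374841885), np.float64(0.14932576185650162)]
251 261 173 181 81
```

View pics/top1.png

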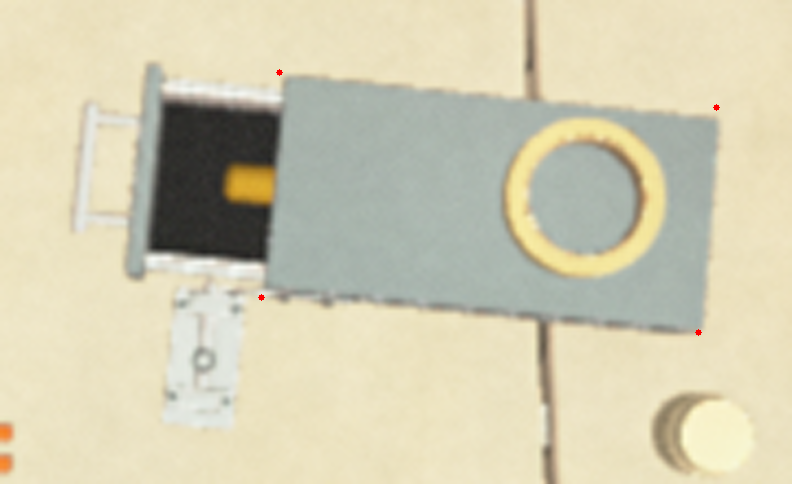

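The crop shows the top sheet's corners at crop pixels (285,76), (718,117), (703,333) and (266,292). The bar runs from (91,103) to (79,230), the knob is at (204,360), and the drawer is about half open. I'll compute the frame, check the sizes and move over the handle for a wrist view.

Run:
```python
from h import *
c=camera("top")
f=lambda x,y:((x+.5)/4.4-.5+200,(y+.5)/4.4-.5+135)
A,B,C,D=[ray(c,f(*p),.08) for p in((285,76),(718,117),(703,333),(266,292))]
print("sizes",*[round(np.linalg.norm(a-b),4) for a,b in((A,B),(D,C),(A,D),(B,C))])
ctr=(A+B+C+D)/4; d=(A+D-B-C); a=np.arctan2(-d[0],d[1])
R2=np.array([[np.cos(a),-np.sin(a)],[np.sin(a),np.cos(a)]])
O=ctr[:2]+R2@[0,.145]; print("O",O,"yaw",a)
U=lambda p:R2.T@(p[:2]-O)
h1,h2=ray(c,f(91,103),.05),ray(c,f(79,230),.05); print("bar",U(h1),U(h2))
print("knob",U(ray(c,f(204,360),.09)))
for p in((225,165),(225,203)): print("drv",U(ray(c,f(*p),.036)))
np.savez("u.npz",O=O,a=a)
bar=(U(h1)+U(h2))/2
s0=R.from_euler('z',a)*R.from_euler('y',np.pi)
P=O+R2@np.array([0,bar[1]-.02])
move_pose([*P,.26],s0.as_quat())
s=get_state();w=camera("wrist");T=tcpT(s)@w["T_tool_cam"]
np.savez("w1.npz",T=T,**{k:w[k] for k in("fx","fy","cx","cy")})
cv2.imwrite("pics/w1.png",w["color"][:,:,::-1]);print(s["clock"],s["joint_positions"],s["tcp_pos"])
```

```text
sizes 0.2878 0.2877 0.1434 0.1433
O [ 0.60275191 -0.01347334] yaw -0.09969000108274857
bar [0.0459672  0.12728734] [-0.0404188   0.12676267]
knob [-0.1198439  0.0347194]
drv [0.01421861 0.03333597]
drv [-0.01168523  0.03090275]
2.525 [ 6.52193792e-02  4.34249343e-02  1.68774851e+00  2.28221447e-04
  1.41062693e+00 -1.40702192e+00] [0.61323203 0.09382782 0.2599114 ]
```

View pics/w1.png

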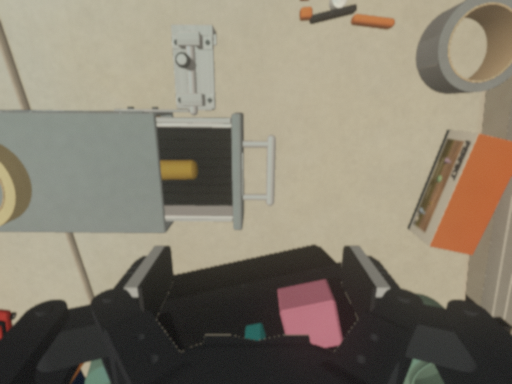

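The wrist view agrees: bar at columns 265–274 and rows 136–204, knob at (182,59), and the screwdriver handle end at about (197,170). The measured sizes and knob position match the specification. I'll pinch the bar and pull until it reaches the stop.

```bash
cat >> h.py <<'E'
try:
    _u=np.load("u.npz");O=_u["O"];a=float(_u["a"])
    R2=np.array([[np.cos(a),-np.sin(a)],[np.sin(a),np.cos(a)]])
    W=lambda x,y,z:np.array([*(O+R2@[x,y]),z])
    U=lambda p:np.array([*(R2.T@(np.asarray(p)[:2]-O)),p[2]])
    FU=lambda s:np.array([*(R2.T@np.asarray(s["force"])[:2]),s["force"][2]])
    q0=(R.from_euler('z',a)*R.from_euler('y',np.pi)).as_quat()
except FileNotFoundError: pass
E
python3 - <<'E'
from h import *
w=np.load("w1.npz")
for p in((271,138),(270,203)): print("bar",U(ray(w,p,.05,w["T"])))
print("knob",U(ray(w,(182,59),.09,w["T"])),"drv end",U(ray(w,(197,170),.036,w["T"])))
grip(.03,40)
move_pose(W(0,.127,.13),q0); move_linear(W(0,.127,.033),v=.12)
print(FU(get_state())); grip(0.0,40); s=get_state();print(s["finger_gap"],U(s["tcp_pos"]),FU(s))
move_linear(W(0,.127+.052,.033),v=.08); s=get_state();print(U(s["tcp_pos"]),FU(s))
y=.179
while y<.195:
    y+=.0015; move_linear(W(0,y,.033),v=.03); s=get_state(); print(round(y,4),U(s["tcp_pos"]),FU(s))
    if FU(s)[1]<-9: break
print(s["clock"],s["finger_gap"])
E
```

```text
bar [-0.03906801  0.12431939  0.05      ]
bar [0.04355257 0.12436413 0.05      ]
knob [-0.12021475  0.03298228  0.09      ] drv end [0.00337694 0.02989087 0.036     ]
[ 0.91290259  0.9923436  -0.00207828]
0.009741764666510173 [0.00104722 0.12716668 0.03449815] [-0.25990938  0.00881479  4.39028044]
[0.00141199 0.18012699 0.0345025 ] [1.00984904 1.19853968 5.10747187]
0.1805 [0.0013835  0.18126287 0.03447717] [0.24532147 0.16814765 5.26973711]
0.182 [0.00138354 0.18262742 0.03445741] [0.39847929 0.38848078 5.67041072]
0.1835 [0.00140868 0.18412894 0.0344898 ] [1.02495864 0.19524858 5.79835442]
0.185 [0.00141466 0.18424334 0.03447975] [ 1.11463981 -4.23346671  6.4179135 ]
0.1865 [0.00136914 0.18425132 0.03441984] [  0.74534663 -10.20350575   7.75012926]
7.0583 0.009215108987099417
```

The drawer is at its stop: the bar is 2.7 mm short of the nominal 187, the same offset the wrist view showed, so I'll correct the frame by that. Next is the bolt.

```bash
python3 - <<'E'
from h import *
np.savez("u.npz",O=O+R2@[0,-.0027],a=a)
E
python3 - <<'E'
from h import *
grip(.032); s=get_state(); p=U(s["tcp_pos"]); print(p)
move_linear(W(p[0],p[1],.14),v=.2)
move_pose(W(-.1195,.035,.14),q0); move_linear(W(-.1195,.035,.063),v=.12)
print(FU(get_state())); grip(0.0,40); s=get_state();print(s["finger_gap"],U(s["tcp_pos"]),FU(s))
x=-.1195+.018; move_linear(W(x,.035,.063),v=.05); s=get_state();print(U(s["tcp_pos"]),FU(s))
while x<-.088:
    x+=.0015; move_linear(W(x,.035,.063),v=.03); s=get_state(); print(round(x,4),U(s["tcp_pos"]),FU(s))
    if FU(s)[0]<-8: break
s=get_state()
cam={n:camera(n) for n in("top",)}
cv2.imwrite("pics/top2.png",cv2.resize(cam["top"]["color"][135:245,200:380],None,fx=4.4,fy=4.4,interpolation=cv2.INTER_CUBIC)[:,:,::-1])
print(s["clock"],s["finger_gap"])
E
```

```text
[-0.00070949  0.18948536  0.03222595]
[-0.08480183  0.22969599  0.03937809]
0.012324041139156377 [-0.11846972  0.03559401  0.06428918] [0.35842472 3.22449854 3.16900106]
[-0.09998975  0.03542522  0.06419666] [1.02804826 5.36286975 5.6430584 ]
-0.1 [-0.09906651  0.03542327  0.06415615] [0.0180687  5.02542929 6.94555184]
-0.0985 [-0.09770564  0.03543356  0.06416682] [0.36371093 5.34224325 7.82511514]
-0.097 [-0.09622944  0.03542489  0.06415773] [-0.39794736  3.99975381  7.98043641]
-0.0955 [-0.09615208  0.03542608  0.06408111] [-5.92590014  4.74540371 11.91447744]
-0.094 [-0.09613454  0.03547335  0.06400315] [-12.09956072   4.42096051  15.53880722]
11.75 0.012358408439331864
```

Run:
```python
from h import *
grip(.04); s=get_state(); p=U(s["tcp_pos"]); print(p,FU(s))
move_linear(W(p[0],p[1],.13),v=.2)
move_pose(W(0,.09,.26),q0)
s=get_state();w=camera("wrist");T=tcpT(s)@w["T_tool_cam"]
np.savez("w2.npz",T=T,**{k:w[k] for k in("fx","fy","cx","cy")})
im=w["color"]; cv2.imwrite("pics/w2.png",cv2.resize(im[:266,130:486],None,fx=2.2,fy=2.2,interpolation=cv2.INTER_CUBIC)[:,:,::-1]);print(s["clock"],s["tcp_pos"])
```

```text
[-0.09441799  0.03463726  0.06238413] [-0.15479493 -0.67484229 -0.3460722 ]
13.3833 [0.61004816 0.07319283 0.25697084]
```

View pics/w2.png

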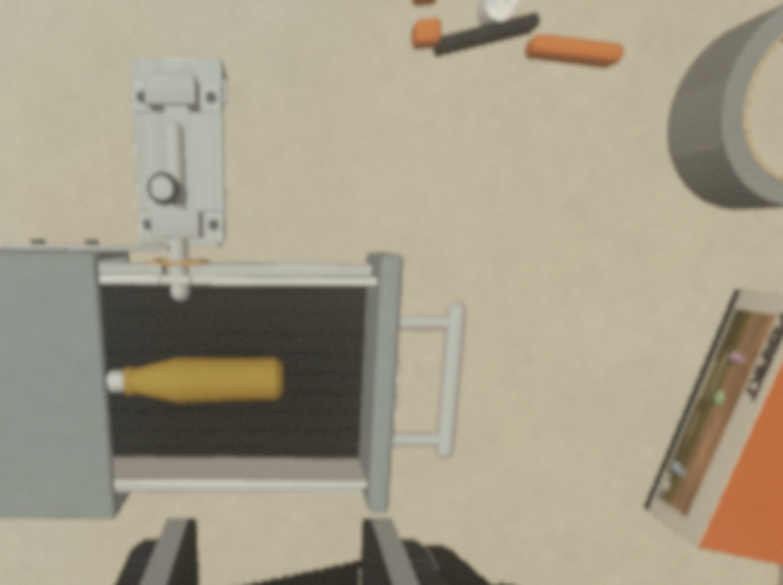

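The rod has passed through the drawer's side: it shows inside at crop (180,293), with the knob at (162,186). The screwdriver handle runs from crop (122,380) to (284,379). I'll measure how far the knob is from home.

Run:
```python
from h import *
w=np.load("w2.npz");f=lambda x,y:((x+.5)/2.2-.5+130,(y+.5)/2.2-.5)
g=lambda x,y,z:np.round(U(ray(w,f(x,y),z,w["T"])),4)
print("knob",g(162,186,.09),"rodtip",g(180,298,.045),"near wall in edge",g(240,285,.06),"near wall out",g(240,265,.06),"far wall",g(240,484,.06),g(240,490,.06))
print("bracket ends",g(180,60,.0),g(180,240,.0))
print("panel corners",g(388,254,.07),g(378,510,.07),"bar",g(457,308,.05),g(446,452,.05))
print("drv",g(284,378,.0355),g(122,380,.0355),"mouth corners",g(97,250,.08),g(112,516,.08))
w1=np.load("w1.npz");print("knob before",U(ray(w1,(182,59),.09,w1["T"])))
```

```text
knob [-0.0986  0.0351  0.09  ] rodtip [-0.0442  0.0341  0.045 ] near wall in edge [-0.0523  0.0682  0.06  ] near wall out [-0.0624  0.0683  0.06  ] far wall [0.0594 0.0662 0.06  ] [0.0631 0.0662 0.06  ]
bracket ends [-0.1712  0.033   0.    ] [-0.0746  0.0287  0.    ]
panel corners [-0.0682  0.1432  0.07  ] [0.0711 0.1445 0.07  ] bar [-0.0394  0.1854  0.05  ] [0.0433 0.1857 0.05  ]
drv [0.0026 0.0915 0.0355] [ 0.0039 -0.0034  0.0355] mouth corners [-0.0702  0.0003  0.08  ] [ 0.0704 -0.003   0.08  ]
knob before [-0.12021475  0.03568228  0.09      ]
```

The knob travelled about 22 mm of the 25, so it is about 3–4 mm short of home. I'll push it from behind with closed fingers, slightly higher than before, and watch force and travel.

Run:
```python
from h import *
grip(0.0,40)
x=-.127
move_pose(W(x,.035,.13),q0); move_linear(W(x,.035,.069),v=.15); s=get_state();print(U(s["tcp_pos"]),FU(s))
x=-.120
while x<-.098:
    x+=.0015; move_linear(W(x,.035,.069),v=.04); s=get_state(); print(round(x,4),U(s["tcp_pos"])[[0,2]].round(4),FU(s).round(1))
    if FU(s)[0]<-15: break
print(s["clock"])
```

```text
[-0.12570438  0.03521545  0.07003714] [ 0.58088036 -0.10123387  0.14809846]
-0.1185 [-0.1176  0.0698] [ 0.3  0.3 -0.3]
-0.117 [-0.117   0.0691] [ 0.1 -0.   1. ]
-0.1155 [-0.1157  0.0688] [-0.6  0.7 -0. ]
-0.114 [-0.1154  0.0687] [-5.  -1.   3.6]
-0.1125 [-0.1153  0.0686] [-10.8  -0.1   8.6]
-0.111 [-0.1152  0.0685] [-17.    0.3  13.1]
16.85
```

It is blocked hard at the same place, with the knob at about −97 mm, so it is either home or jammed. A close wrist view should settle it.

Run:
```python
from h import *
s=get_state();p=U(s["tcp_pos"]); move_linear(W(-.124,.035,.069),v=.15); move_linear(W(-.12,.035,.115),v=.25)
move_linear(W(-.075,.035,.115),v=.25)
s=get_state();w=camera("wrist");T=tcpT(s)@w["T_tool_cam"]
np.savez("w3.npz",T=T,**{k:w[k] for k in("fx","fy","cx","cy")})
im=w["color"]; cv2.imwrite("pics/w3.png",cv2.resize(im,(800,600),interpolation=cv2.INTER_CUBIC)[:,:,::-1]);print(s["clock"],U(s["tcp_pos"]))
```

```text
17.7667 [-0.07504521  0.03485986  0.1136951 ]
```

View pics/w3.png

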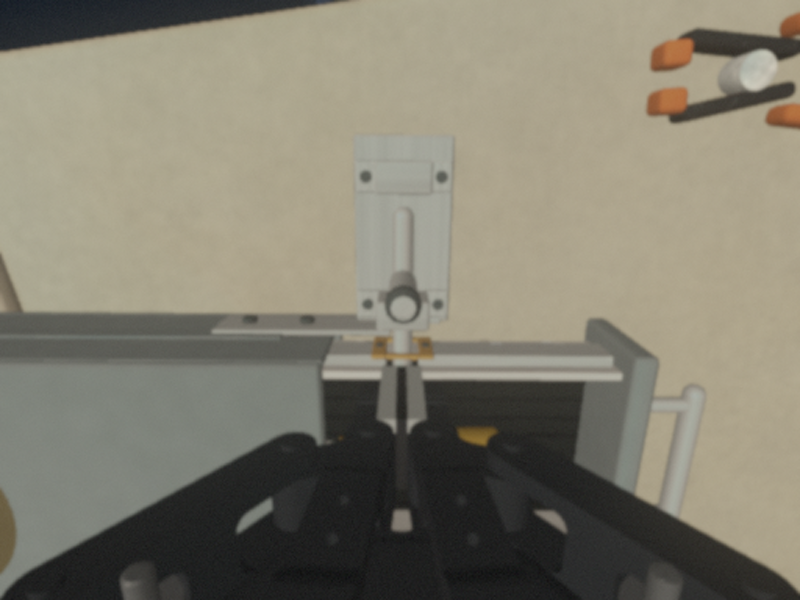

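The close view shows the knob's head at (404,305), the bracket running from row 137 to about row 320, the keeper plate at rows 338–358 and the rod's tail at row 208.

Run:
```python
from h import *
w=np.load("w3.npz");f=lambda x,y:((x+.5)*.64-.5,(y+.5)*.64-.5)
g=lambda x,y,z:np.round(U(ray(w,f(x,y),z,w["T"])),4)
print("head",g(404,305,.09),"tail",g(403,208,.045),"bracket",g(403,137,.04),g(403,137,.03),g(403,137,.0),g(440,320,.04),g(440,320,.03))
print("keeper rows at z45",g(404,338,.045),g(404,358,.045)," wall top edges z60",g(500,343,.06),g(500,356,.06),g(500,372,.06),g(500,380,.06),"unit edge z80",g(200,360,.08),"panel",g(600,320,.07),g(653,355,.07))
print("straps z55",g(403,162,.055),g(403,192,.055),g(403,328,.055),"post base",g(403,272,.047))
```

```text
head [-0.0991  0.0352  0.09  ] tail [-0.1321  0.0349  0.045 ] bracket [-0.1631  0.0349  0.04  ] [-0.1637  0.0349  0.03  ] [-0.1656  0.035   0.    ] [-0.076   0.0538  0.04  ] [-0.0726  0.0547  0.03  ]
keeper rows at z45 [-0.0681  0.0355  0.045 ] [-0.0572  0.0355  0.045 ]  wall top edges z60 [-0.0714  0.0803  0.06  ] [-0.0649  0.0807  0.06  ] [-0.0566  0.0813  0.06  ] [-0.0524  0.0815  0.06  ] unit edge z80 [-0.0716 -0.0515  0.08  ] panel [-0.0862  0.121   0.07  ] [-0.0697  0.1468  0.07  ]
straps z55 [-0.1522  0.0349  0.055 ] [-0.1398  0.0349  0.055 ] [-0.0771  0.035   0.055 ] post base [-0.1024  0.035   0.047 ]
```

Knob to drawer side measures about 36 mm, against 35 when home, with the side's outer face at about −62.5. That fits a bolt that is home and started slightly shot. One firmer push (under 30 N) will confirm it before I go for the screwdriver.

Run:
```python
from h import *
move_linear(W(-.127,.036,.115),v=.3); move_linear(W(-.127,.0355,.066),v=.2)
x=-.117; move_linear(W(x,.0355,.066),v=.08)
while x<-.100:
    x+=.002; move_linear(W(x,.0355,.066),v=.05); s=get_state(); print(round(x,4),U(s["tcp_pos"])[[0,2]].round(4),FU(s).round(1))
    if FU(s)[0]<-25: break
move_linear(W(-.127,.0355,.066),v=.1); move_linear(W(-.12,.0355,.16),v=.3)
print(get_state()["clock"])
# plan the grasp orientation for the screwdriver
for k in(1,-1):
    q=(R.from_euler('z',a+k*np.pi/2)*R.from_euler('y',np.pi)).as_quat()
    j=inverse_kinematics(W(.003,.045,.14),q); print(k,None if j is None else np.round(j,2))
```

```text
-0.115 [-0.1154  0.0668] [-5.4 -0.5  4.1]
-0.113 [-0.1152  0.0667] [-12.7  -0.8  10.2]
-0.111 [-0.1151  0.0665] [-20.    0.1  15.4]
-0.109 [-0.115   0.0664] [-27.4  -0.8  21.5]
20.6083
1 None
-1 [-0.04  0.11  1.82 -0.    1.21  0.06]
```

Run:
```python
import cv2
a=cv2.imread("pics/w1.png")[15:125,150:240]; b=cv2.imread("pics/w2.png")[40:310,110:260]
a=cv2.resize(a,None,fx=5.4,fy=5.4,interpolation=cv2.INTER_CUBIC); b=cv2.resize(b,None,fx=2,fy=2.2)
cv2.imwrite("pics/cmp.png",cv2.hconcat([a,b]) if a.shape[0]==b.shape[0] else cv2.hconcat([a[:590],b[:590]]))
```

```text
(no output)
```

View pics/cmp.png

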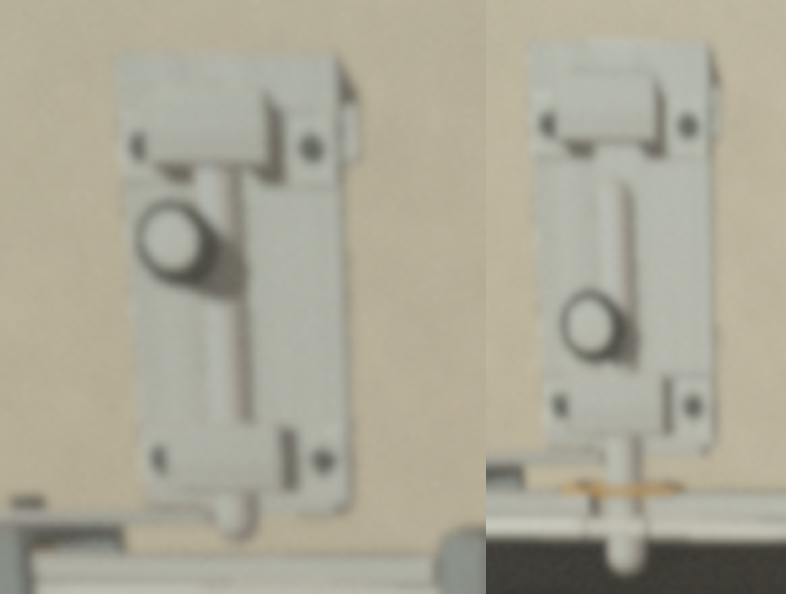

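The left crop shows the bolt before and the right crop after; the knob's base is now almost at the front strap, but that doesn't prove it is home. Pulling the bolt back to its rear stop and re-shooting it will measure the full stroke, which should be 25 mm if it is home.

Run:
```python
from h import *
grip(.036,60)
x=-.0975; move_linear(W(x,.0353,.16),v=.3); move_linear(W(x,.0353,.065),v=.2); grip(0,60)
s=get_state(); print(s["finger_gap"],U(s["tcp_pos"]).round(4),FU(s).round(1))
def run(x,dx,n,sg):
    for i in range(n):
        x+=dx; move_linear(W(x,.0353,.065),v=.05); s=get_state(); f=FU(s)[0]
        print(round(x,4),U(s["tcp_pos"])[[0,2]].round(4),FU(s).round(1))
        if sg*f>7: break
    return x
x=run(x,-.020,1,1); x=run(x,-.0015,7,1)
print("rear",get_state()["clock"])
x=U(get_state()["tcp_pos"])[0]
x+=.020;move_linear(W(x,.0353,.065),v=.06); x=run(x,.002,7,-1)
s=get_state();print("gap",s["finger_gap"],s["clock"])
```

```text
0.011431525335168514 [-0.096   0.0355  0.0671] [-1.6  0.4  6.6]
-0.1175 [-0.1167  0.067 ] [-1.7  1.1  9.4]
-0.119 [-0.1178  0.0671] [0.7 1.  7.8]
-0.1205 [-0.1191  0.0671] [0.8 1.6 8.5]
-0.122 [-0.1206  0.0671] [0.2 2.9 7.6]
-0.1235 [-0.1211  0.0671] [6.2 1.5 4.3]
-0.125 [-0.1211  0.0672] [10.1  1.6 -0.3]
rear 24.0583
-0.0991 [-0.0979  0.067 ] [0.1 0.3 8.8]
-0.0971 [-0.0961  0.067 ] [-0.9  0.6 10. ]
-0.0951 [-0.0961  0.067 ] [-8.5  1.3 15.6]
gap 0.011630834284543864 25.3583
```

The stroke is 25.0 mm stop to stop, so the bolt is fully home. Next is the screwdriver: grasp it, tilt it 20° under the lip and draw it out along its own axis.

```bash
cat >> h.py <<'E'
Q=lambda th:(R.from_euler('z',a)*R.from_euler('x',th)*R.from_euler('z',-np.pi/2)*R.from_euler('y',np.pi)).as_quat()
def G(tip,th,x=.003,L=.146,d=.0115):
    g=np.array(tip)+L*np.array([np.cos(th),np.sin(th)])
    g=g+d*np.array([np.sin(th),-np.cos(th)]); return W(x,g[0],g[1])
E
python3 - <<'E'
from h import *
grip(.036); p=U(get_state()["tcp_pos"]); move_linear(W(p[0],p[1],.16),v=.3)
grip(.042); move_pose(W(.003,.0465,.13),Q(0))
move_linear(W(.003,.0465,.05),v=.2); move_linear(W(.003,.0465,.0235),v=.06); s=get_state();print(U(s["tcp_pos"]).round(4),FU(s).round(1))
grip(0,80); s=get_state();print(s["finger_gap"],s["grasp_force"],FU(s).round(1),s["clock"])
E
```

```text
[0.0028 0.0465 0.0231] [-0.7 -0.  -0.3]
0.024124492971461273 78.51732730865479 [0.4 0.5 2. ] 29.2583
```

Run:
```python
from h import *
r=np.deg2rad
def go(tip,deg,v):
    move_linear(G(tip,r(deg)),Q(r(deg)),v=v); s=get_state(); print(deg,U(s["tcp_pos"]).round(4),FU(s).round(1),s["ft_torque"],round(s["finger_gap"],4))
go((-.091,.033),10,.06); go((-.080,.031),20,.06)
s=get_state();print(s["clock"])
for n in("scene","top"):
    c=camera(n); cv2.imwrite(f"pics/{n}3.png",c["color"][:,:,::-1])
c=cv2.imread("pics/scene3.png")[130:260,190:390]; d=cv2.imread("pics/top3.png")[135:245,190:380]
cv2.imwrite("pics/c3.png",cv2.vconcat([cv2.resize(c,(460,299),interpolation=2),cv2.resize(d,(460,266),interpolation=2)]))
```

```text
10 [0.0027 0.0546 0.0466] [ 0.9 -0.1 -0. ] [-0.04754091  0.01260506 -0.04732294] 0.0246
20 [0.0026 0.0612 0.0695] [-0.1  1.  -1. ] [-0.22590796  0.03039795  0.0025935 ] 0.0245
30.375
```

View pics/c3.png

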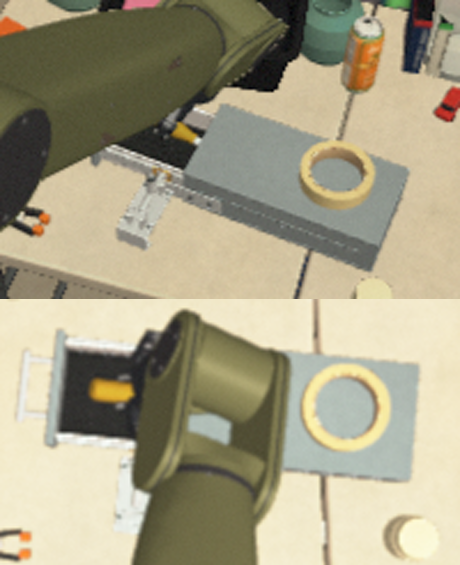

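The scene shows the handle held and raised at a slant and the drawer still open. The force is about −1 N, which is the tool's weight, with no pressing. I'll draw it out along its axis and lift.

Run:
```python
from h import *
t=np.deg2rad(20); u=np.array([np.cos(t),np.sin(t)]); tip=np.array([-.080,.031])
for d in(.05,.115):
    move_linear(G(tip+d*u,t),Q(t),v=.08); s=get_state(); print(U(s["tcp_pos"]).round(4),FU(s).round(1),s["ft_torque"].round(2),round(s["finger_gap"],4))
p=tip+.115*u; move_linear(G(p+[0.0,.13],t),Q(t),v=.15); wait(.4)
s=get_state();print(U(s["tcp_pos"]).round(4),FU(s).round(1),s["clock"],"tip",p+[0,.13])
for n in("scene","top"):
    c=camera(n); cv2.imwrite(f"pics/{n}4.png",c["color"][:,:,::-1])
    print(n,proj(c,W(.003,p[0],p[1]+.13)).round(0))
c=cv2.imread("pics/scene4.png")[110:260,170:390]; d=cv2.imread("pics/top4.png")[125:255,170:380]
cv2.imwrite("pics/c4.png",cv2.vconcat([cv2.resize(c,(440,300),interpolation=2),cv2.resize(d,(440,272),interpolation=2)]))
```

```text
[0.0029 0.1082 0.0871] [ 0.6  0.5 -0.7] [-0.15  0.04 -0.02] 0.0242
[0.0028 0.169  0.1092] [ 0.6  0.5 -0.2] [-0.21  0.03  0.03] 0.0246
[0.0029 0.1692 0.239 ] [ 0.3 -0.4 -1.3] 33.6333 tip [0.02806465 0.20033232]
scene [271. 161.]
top [254. 169.]
```

View pics/c4.png

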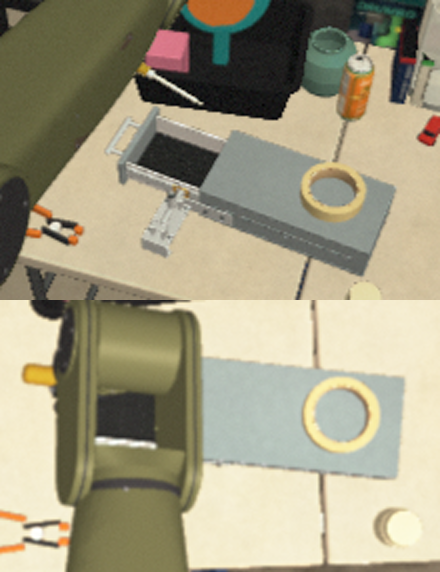

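The blade tip is at scene pixel (271,162), exactly where the planned tip at z = 0.20 m projects. The drawer is open and bolted, and the other things are where they stood. I'll hand it in.

```bash
python3 -c "
from workcell import *
print(finish_job())"
```

```text
the job is handed in; nothing more can be done
None
```

I handed the job in at about 34 s: drawer at its stop, bolt fully home (25.0 mm stop to stop), and the screwdriver drawn out at a slant and held still with its tip about 20 cm above the table; I drew the bolt back once to check its stroke and re-shot it before touching the screwdriver.

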